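# Jog the brake spindle from its three control boxes

### The job

Start the brake spindle from its three control boxes with closed fingers: first press down the raised, ribbed end of the rocker until it is fully over, then push the slim tripped reset plunger fully home, and only then press the broad mushroom button fully down. Keep holding the mushroom down: the program finishes while the fingers still hold it. Only press, do not grip or lift anything; the boxes must stay standing where they are, and leave the loose things around them alone.

Things in the scene. Friction and masses are not known exactly. Their poses are not given: they have to be found in the camera images.
- rocker_box: loose box about 90x90x52 mm (0.9 kg, rubber feet, flat lid at 52 mm), origin at the centre of its underside, z up; carries the rocker. The rocker tips about the box's y axis, above the centre of the lid, 60 mm above the origin; its ON end lies towards the box's +x side, at any yaw on the worktop
- rocker (a joint): angle of the black rocker paddle (52 mm long, 28 mm wide, 10 mm thick): about 0 = off, with its ON end (three small steel ribs across it) raised; 0.52 rad = on, ON end fully down (counts as on above 0.45). It resists with about 1 N at the ON end (more nearer the pivot) and stays where it is left
- rocker_raised_end (a point): point on the top face of the rocker's ON end, 20 mm along the paddle from the pivot: about 77 mm above the worktop when off, 66 mm when on (moves with the rocker)
- reset_box: loose box about 90x90x52 mm (0.9 kg, rubber feet, flat lid at 52 mm), origin at the centre of its underside, z up; carries the slim reset plunger in a round steel collar (38 mm wide, top at 56 mm)
- reset (a joint): how far the black plunger (22 mm across) is pushed in, m: about 0 = tripped, standing out; 0.009 = fully home (counts as home above 0.007). It resists with about 2.2 N and stays where it is left
- reset_top (a point): centre of the plunger's flat top: about 72 mm above the worktop when tripped, 63 mm when home (moves with it)
- jog_box: loose box about 90x90x52 mm (0.9 kg, rubber feet, flat lid at 52 mm), origin at the centre of its underside, z up; carries the mushroom button over a steel collar (38 mm wide, top at 56 mm)
- jog (a joint): how far the black mushroom button is pressed, m: 0 = released, 0.008 = fully down (counts as down above 0.006). A spring pushes it back: 1.5 N at the start, 4 N fully down
- jog_top (a point): centre of the mushroom's top (head 46 mm across, slightly domed): 81 mm above the worktop when released, 73 mm when down (moves with it)
- brass_plug: bystander, loose, to be left alone: brass hexagon plug, 27x24x20 mm
- bearing: bystander, loose, to be left alone: ball bearing lying flat, 48 mm across, 14 mm high
- bearing_small: bystander, loose, to be left alone: small ball bearing lying flat, 30 mm across, 10 mm high
- marker: bystander, loose, to be left alone: marker pen lying down, 16x139x16 mm
- wrench_1: bystander, loose, to be left alone: combination spanner lying down, 34x194x10 mm
- grease_tin: bystander, loose, to be left alone: round tin, 65 mm across, 32 mm high
- spray_can: bystander, loose, to be left alone: tall spray can, 68 mm across, 233 mm high
- sealant_bottle: bystander, loose, to be left alone: small bottle with a nozzle, 44 mm across, 106 mm high
Mind the look-alikes: they are no part of the job. Leave any purple look-alike of the jog_box alone.

How it is judged (in metres and radians):
On the way, in this order (a step that is already met when the one before it is completed fails the run):
1. the rocker is on (above 0.45 rad) (value of joint rocker above 0.45 rad), for 0.2 s.
2. the reset plunger is home (above 7 mm), the rocker still on (value of joint rocker above 0.45 rad and value of joint reset above 0.007 m), for 0.2 s.
3. the fingers hold the mushroom down (above 6 mm, more than 1 N) (all of step 2 and value of joint jog above 0.006 m and contact force between the fingers and jog_box above 1 N), for 0.3 s.
At the end, for the whole second after the job is handed in: The rocker is on (above 0.45 rad), the plunger is home (above 7 mm), the fingers hold the mushroom down (above 6 mm, with more than 1 N), and all three boxes stand upright (within 0.05 rad), at rest, within 20 mm of where they were (all of step 3 and distance of each of rocker_box, reset_box, jog_box from where it was at the start of the episode below 0.02 m and angle between each of rocker_box, reset_box, jog_box's own z axis and vertical below 0.05 rad and linear speed of each of rocker_box, reset_box, jog_box below 0.02 m/s); the arm keeps its last pose, push and grip.
It fails at once if the plunger pushed in (above 4 mm) before the rocker is on (value of joint reset above 0.004 m and value of joint rocker below 0.45 rad).
It fails at once if the mushroom pressed (above 3 mm) before the rocker is on and the plunger home (value of joint jog above 0.003 m and (value of joint rocker below 0.45 rad or value of joint reset below 0.007 m)).
It fails at once if a control box lifted, shoved more than 30 mm or tipped more than 0.2 rad (distance of any of rocker_box, reset_box, jog_box from where it was at the start of the episode above 0.03 m or height (world z) of any of rocker_box, reset_box, jog_box above 0.012 m or angle between any of rocker_box, reset_box, jog_box's own z axis and vertical above 0.2 rad).
It fails at once if a rocker, plunger or mushroom taken between the fingers instead of pressed from above (grasp point below its top) ((z of the grasp point in the frame of rocker_raised_end below 0.003 m and distance between the grasp point and rocker_raised_end below 0.03 m) or (z of the grasp point in the frame of reset_top below 0.003 m and distance between the grasp point and reset_top below 0.03 m) or (z of the grasp point in the frame of jog_top below 0.003 m and distance between the grasp point and jog_top below 0.03 m)).
It fails at once if a bystander moved by more than 25 mm (distance of any of brass_plug, bearing, bearing_small, marker, wrench_1, grease_tin, spray_can, sealant_bottle from where it was at the start of the episode above 0.025 m).
It also fails if it takes over 56 s, if anything falls off the work surface, if the arm or the gripper's body presses on something with over 40 N, if the wrist force passes 120 N, or if a joint passes its speed limit or range.

### The arm

A 6-joint arm with a two-finger parallel gripper is mounted at the origin on a cart in front of the work surface, level with it; the furniture and walls round the work are solid. World frame = base frame: x ahead of the robot, y to its left, z up, the work surface at z = 0. Lengths are in mm, angles in rad, forces in N, time in s.
With the tool pointing down it reaches from about 350 to 925 mm from the base axis. Payload 6.4 kg.
Tool frame: the origin (TCP) lies on the front face of the gripper's body, between the roots of the fingers; the fingertips stand 97 mm ahead of it and the grasp point (between the pads) lies 78 mm ahead of it; z points along the fingers, y is the line along which they close (so a half turn about z gives the same grasp; the last joint's range is limited). The gripper opens to 94 mm and grips with 3 to 60 N. Pads are 16 mm wide; open, the fingers measure 119 mm over their backs; the gripper's body (75 mm by 177 mm) begins 78 mm behind the grasp point.
Start: joints at [-1.509, 0.245, 1.558, -0, 1.339, -0.174], TCP at [151.858, -632.024, 302.655] pointing down, gripper open.
Joint ranges: [-3.13, 3.13], [-1.02, 2.26], [0.13, 2.54], [-0.95, 4.09], [0.21, 2.88], [-2.74, 2.74]. Speed limits (rad/s): [2.57, 2.57, 3.14, 3.14, 3.14, 3.14].

### API

Orientations are given as a 3x3 rotation matrix whose columns are the frame's x, y, z axes.
In Python, from plant import env gives the robot as it stands. Calls block until the motion is done:
- env.move_pose(position, orientation): joint-space move of the TCP to a pose.
- env.move_linear(position, rotation=None, velocity=150): straight line of the TCP; rotation=None keeps the orientation; velocity is the mean speed in mm/s.
- env.movej(angles): joint-space move.
- env.set_gripper(opening, grip_force=None): finger opening in mm; grip_force is the grip in N (None keeps the last); returns when the fingers have stopped.
- env.wait(seconds).
- env.inverse_kinematics(position, orientation): joint angles nearest the present ones, or None.
- env.read_state(): the state.
- env.snapshot(name): name is "side" or "top"; returns a dict with "frame" (480x640x3 uint8, red, green, blue), "mtx" (3x3 intrinsics, pixels), "k1" (the pictures are not rectified: a ray, as slopes to the right and down, at radius r is drawn at 1 + k1 r^2 times it, then the intrinsics apply), "R" (3x3) and "t" (3): a world point X has camera coordinates R X + t. Camera axes: x right, y down, z forward; pixel columns grow to the right and rows downward; lengths in mm; the calibration is good to about 2 mm. A picture is of the moment at which its call begins. There is no depth.
A pose or a line that the arm cannot do raises env.IKError and nothing moves.
- env.job_done(): hands the job in; it is judged then, once.
The state is a dict: "t": time; "joint_positions": joint angles; "qd": joint speeds; "joint_torque": joint torques, N m; "tool_pos": TCP position; "ee_rot": TCP orientation; "wrist_force": force on the tool from outside, world axes, zero at the start; "torque": the same for the moment, N m; "grip_width": finger opening in mm; "grip_force": force on a finger pad.
Only numpy, scipy, OpenCV 4.12 (cv2) and the standard library are available. Lean on these libraries where they do the work, as an engineer would, in place of code of your own. Each camera call takes 0.05 s, during which the arm holds its last target. There are 200 camera calls.

## Working session

There is one attempt and no reset: what is moved stays moved. The work goes in short steps, each a Python script; the robot and the scene stay as the last script left them, time stands still between calls to the robot, and variables do not carry over. Pictures are saved under pics/ and viewed, at most 10 in all, crops included, and the job is handed in when it is done.

```bash
mkdir -p pics; cat > h.py <<'E'
import numpy as np, cv2
from plant import env
def ray(s,u,v):
    K=np.array(s["mtx"],float); k=s["k1"]
    d=cv2.undistortPoints(np.array([[[u,v]]],float),K,np.array([k,0,0,0.]))[0,0]
    R=np.array(s["R"]);t=np.array(s["t"])
    return -R.T@t, R.T@np.array([d[0],d[1],1.])
def onplane(s,u,v,z):
    c,d=ray(s,u,v); return c+d*(z-c[2])/d[2]
def proj(s,X):
    p=np.array(s["R"])@np.array(X,float)+np.array(s["t"])
    return cv2.projectPoints(np.array([p]),np.zeros(3),np.zeros(3),np.array(s["mtx"],float),np.array([s["k1"],0,0,0.]))[0].ravel()
def save(s,name): cv2.imwrite("pics/"+name,s["frame"][:,:,::-1])
E
python3 - <<'E'
from h import *
for n in("top","side"):
    s=env.snapshot(n); save(s,n+"0.png"); print(n,ray(s,320,240),s["k1"])
print(env.read_state()["t"])
E
```

```text
top (array([ 375.48128464,   61.33307168, 1465.9847643 ]), array([ 0.14697108,  0.00235139, -0.98914068])) -0.010688884744132274
side (array([   42.82441575, -1029.60623839,   682.68729666]), array([ 0.39713641,  0.80413611, -0.44236308])) -0.160851043558315
0.1
```

View pics/top0.png

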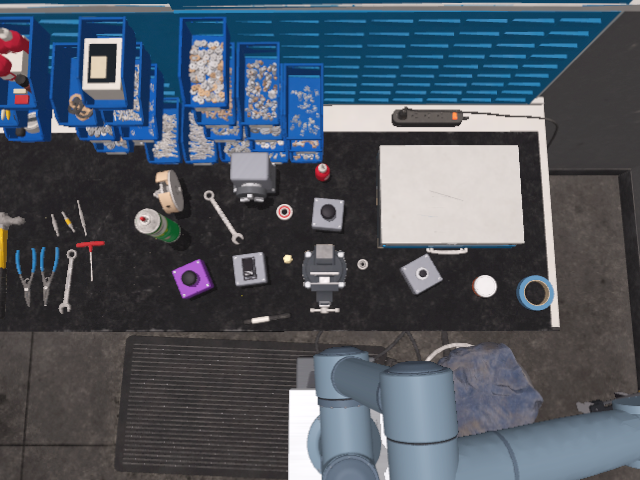

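View pics/side0.png

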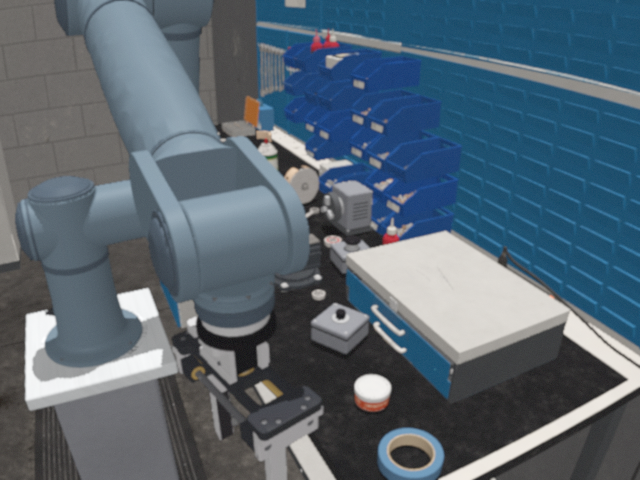

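Top view candidates: grey box (250,269) has the rocker; grey box (422,274) has a slim plunger in a collar; grey box (328,214) has a broad dark head, so it is the jog box. The purple look-alike is at (193,279) and is to be ignored. There's a vise at (325,275) between them. I'll check the choice in a close crop.

```bash
python3 - <<'E'
from h import *
s=env.snapshot("top");f=s["frame"]
out=[]
for n,(u,v) in dict(rock=(250,269),jog=(328,214),reset=(422,274)).items():
    c=f[v-26:v+26,u-26:u+26,::-1]; c=cv2.resize(c,(260,260)if 0 else (260,260),interpolation=cv2.INTER_CUBIC)
    out.append(c)
    # dark blob
    g=f[v-13:v+13,u-13:u+13].max(2)
    m=(g<75).astype(np.uint8); k,l,st,ce=cv2.connectedComponentsWithStats(m)
    for i in range(1,k):
        if st[i,4]>15: print(n,"dark",ce[i]+[u-13,v-13],st[i])
    # box lid: bright grey
    F=f[v-26:v+26,u-26:u+26].astype(int); m=((F.min(2)>85)&(F.max(2)-F.min(2)<40)).astype(np.uint8)
    cs,_=cv2.findContours(m,cv2.RETR_EXTERNAL,cv2.CHAIN_APPROX_NONE); c0=max(cs,key=cv2.contourArea)
    r=cv2.minAreaRect(c0); b=cv2.boxPoints(r)+[u-26,v-26]
    P=np.array([onplane(s,*q,52)[:2] for q in b]); print(n,"lid",r,P.round(0).tolist(),P.mean(0).round(1))
cv2.imwrite("pics/crop.png",np.hstack(out))
for n,(u,v,z) in dict(viseL=(303,270,60),viseR=(346,270,60),viseT=(325,245,60),viseB=(325,313,40),motorB=(253,200,80),bottle=(322,172,100),can=(145,215,233),tb=(377,245,100)).items(): print(n,onplane(s,u,v,z).round(0))
E
```

```text
rock dark [247.73282443 264.16030534] [  5   2  13  13 131]
rock dark [251.29166667 274.16666667] [ 7 14 13  7 24]
rock lid ((25.01538848876953, 25.623077392578125), (31.00868034362793, 31.380786895751953), 82.87498474121094) [[541.0, 325.0], [552.0, 233.0], [462.0, 221.0], [451.0, 311.0]] [501.6 272.5]
jog dark [328.18181818 211.26573427] [  6   4  15  14 143]
jog lid ((25.38524627685547, 25.26229476928711), (30.691614151000977, 30.3294734954834), 5.194429397583008) [[625.0, 92.0], [716.0, 84.0], [708.0, -7.0], [616.0, 2.0]] [666.1  42.6]
reset dark [422.46875 273.3125 ] [11  9  6  7 32]
reset lid ((24.892311096191406, 25.56153678894043), (31.13271713256836, 32.24903106689453), 60.2551155090332) [[502.0, -167.0], [549.0, -250.0], [470.0, -293.0], [423.0, -210.0]] [ 486.1 -229.8]
viseL [496. 114.  60.]
viseR [496. -11.  60.]
viseT [570.  50.  60.]
viseB [373.  51.  40.]
motorB [700. 261.  80.]
bottle [778.  58. 100.]
can [625. 518. 233.]
tb [564. -98. 100.]
```

View pics/crop.png

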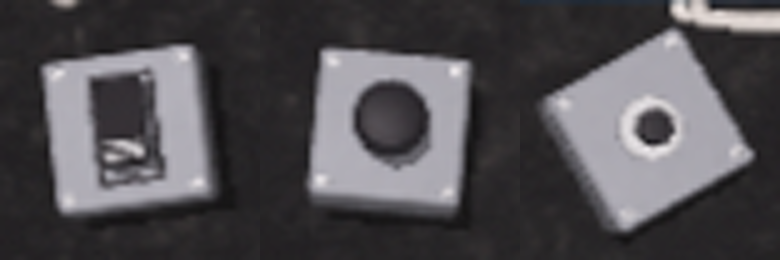

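The crop confirms the three kinds: rocker, broad mushroom, and slim plunger in a collar. The light ribs seem to be at the rocker's near (−x) end. I'll move the arm clear and confirm that from the side.

```bash
python3 - <<'E'
from h import *
env.set_gripper(0,20)
st=env.read_state(); print(np.round(st["ee_rot"],2).tolist(),st["joint_positions"])
R=np.array([[0,1,0],[1,0,0],[0,0,-1.]]).T
best=None
for R in (np.diag([1.,-1,-1]),np.diag([-1.,1,-1])):
    for P in ([500,272,220],[486,-230,220],[666,42,220],[360,420,330]):
        q=env.inverse_kinematics(P,R); print(P,None if q is None else np.round(q,2))
q=np.array(st["joint_positions"]); q[0]=0.95
env.movej(q.tolist())
s=env.snapshot("side");save(s,"side1.png");u,v=proj(s,[501,272,60]).astype(int);print(u,v, proj(s,[666,42,60]),proj(s,[486,-230,60]))
c=s["frame"][max(v-40,0):v+40,u-50:u+50,::-1]
t=env.snapshot("top")["frame"][245:293,225:275,::-1]
A=cv2.resize(c,(400,320),interpolation=cv2.INTER_CUBIC);B=cv2.resize(t,(333,320),interpolation=cv2.INTER_CUBIC)
cv2.imwrite("pics/c2.png",np.clip(np.hstack([A,B])*1.5,0,255).astype(np.uint8));print(env.read_state()["t"])
E
```

```text
[[0.97, 0.23, 0.0], [0.23, -0.97, 0.0], [0.0, -0.0, -1.0]] [-1.50908655e+00  2.45098832e-01  1.55781983e+00  8.10290917e-06
  1.33874256e+00 -1.74075265e-01]
[500, 272, 220] [ 0.3   0.15  1.83 -0.    1.16  1.87]
[486, -230, 220] [-0.65  0.08  1.91 -0.    1.16  0.92]
[666, 42, 220] [-0.11  0.36  1.57 -0.    1.21  1.46]
[360, 420, 330] [ 0.66 -0.    1.78 -0.    1.37  2.23]
[500, 272, 220] [ 0.3   0.15  1.83 -0.    1.16 -1.27]
[486, -230, 220] [-0.65  0.08  1.91 -0.    1.16 -2.22]
[666, 42, 220] [-0.11  0.36  1.57 -0.    1.21 -1.68]
[360, 420, 330] [ 0.66 -0.    1.78 -0.    1.37 -0.91]
262 223 [352.09988413 244.49130602] [340.4580039  314.40749354]
5.9
```

View pics/c2.png

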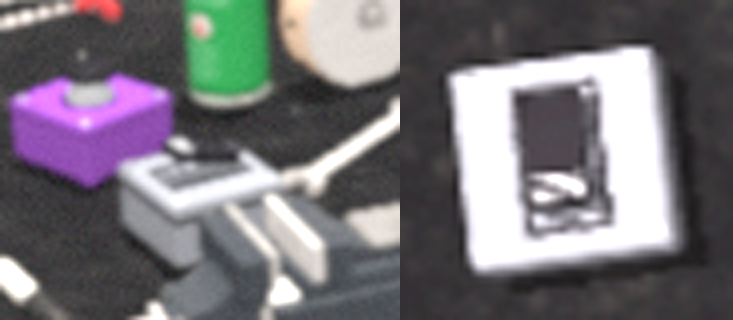

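The side crop shows the raised, ribbed end at the left (crop ~(182,150)), which is the −x end, so both views agree. Next I'll press the rocker there with a force guard.

```bash
cat >> h.py <<'E'
def Rdown(y):
    y=np.array([y[0],y[1],0.]);y/=np.linalg.norm(y);z=np.array([0,0,-1.]);return np.column_stack([np.cross(y,z),y,z])
def press(x,y,z0,zmin,fmax,step=1.0):
    """tip from z0 down to zmin in steps, stop at fmax above the free value"""
    env.move_linear([x,y,z0+97],velocity=120); env.wait(.2)
    f0=env.read_state()["wrist_force"][2]; z=z0; log=[]
    while z>zmin:
        z-=step; env.move_linear([x,y,z+97],velocity=30)
        st=env.read_state(); f=st["wrist_force"][2]-f0; log.append((round(st["tool_pos"][2]-97,1),round(float(f),1)))
        if f>fmax: break
    print(log,"t",env.read_state()["t"]); return z
E
python3 - <<'E'
from h import *
s=env.snapshot("top")
print("ribs",onplane(s,248.6,273.2,76),"dark",onplane(s,247.7,264.2,65),"jog",onplane(s,328.18,211.27,76),"reset",onplane(s,422.47,273.31,72))
bx=np.array([-.992,-.125]); c=np.array([501.6,272.5]); p=c+20*bx; print(p)
R=Rdown([.12,-.99])
env.move_pose([p[0],p[1],250],R)
press(p[0],p[1],84,64,10)
env.wait(.2)
env.move_linear([p[0],p[1],250],velocity=200)
s=env.snapshot("side");u,v=proj(s,[501,272,60]).astype(int)
c=s["frame"][v-40:v+40,u-50:u+50,::-1]
t=env.snapshot("top")["frame"][245:293,225:275,::-1]
cv2.imwrite("pics/c3.png",np.hstack([cv2.resize(c,(400,320)),cv2.resize(t,(333,320))]))
print(env.read_state()["t"])
E
```

```text
ribs [486.07596955 269.80886369  76.        ] dark [513.09801092 274.58267519  65.        ] jog [666.90668292  40.56748233  76.        ] reset [ 485.02323241 -230.21642466   72.        ]
[481.76 270.  ]
[(np.float64(83.1), 0.7), (np.float64(81.9), -0.1), (np.float64(80.9), 0.6), (np.float64(79.9), 0.8), (np.float64(78.9), 0.1), (np.float64(78.1), 0.5), (np.float64(77.0), 1.6), (np.float64(75.9), 1.4), (np.float64(74.9), 1.6), (np.float64(73.9), 1.2), (np.float64(72.9), 1.1), (np.float64(72.0), 2.0), (np.float64(71.0), 4.8), (np.float64(69.8), 5.6), (np.float64(68.8), 7.5), (np.float64(68.6), 12.4)] t 12.5583
13.4333
```

View pics/c3.png

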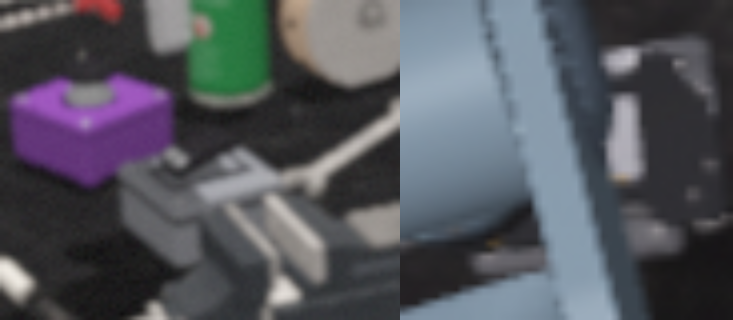

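The side view shows the ribbed end (~(175,160)) lower now, but the tip stopped at 68.6 mm instead of about 66. I'll press again with a higher force limit.

```bash
python3 - <<'E'
from h import *
x,y=480.8,269.9
press(x,y,75,62,28)
env.wait(.3); st=env.read_state(); print(st["tool_pos"],st["wrist_force"],st["torque"])
env.move_linear([x,y,250],velocity=200)
R=np.array(env.read_state()["ee_rot"])
env.move_pose([485,-230.2,270],np.diag([1.,-1,-1]))
s=env.snapshot("side");u,v=proj(s,[501,272,60]).astype(int)
c=s["frame"][v-40:v+40,u-50:u+50,::-1]
t=env.snapshot("top")["frame"][245:293,225:275,::-1]
cv2.imwrite("pics/c4.png",np.hstack([cv2.resize(c,(400,320)),cv2.resize(t,(333,320),interpolation=cv2.INTER_CUBIC)]))
print(env.read_state()["t"])
E
```

```text
[(np.float64(74.1), -0.1), (np.float64(72.9), -0.5), (np.float64(71.9), -0.5), (np.float64(70.9), -1.0), (np.float64(69.9), -1.1), (np.float64(69.3), 1.8), (np.float64(69.0), 6.8), (np.float64(68.8), 12.0), (np.float64(68.6), 16.3), (np.float64(68.4), 22.6), (np.float64(68.2), 28.6)] t 17.1833
[481.48959682 270.20045559 165.23739627] [-12.25656017  -5.82658945  28.06528215] [-0.98744248  2.20793478 -0.05235878]
19.9917
```

View pics/c4.png

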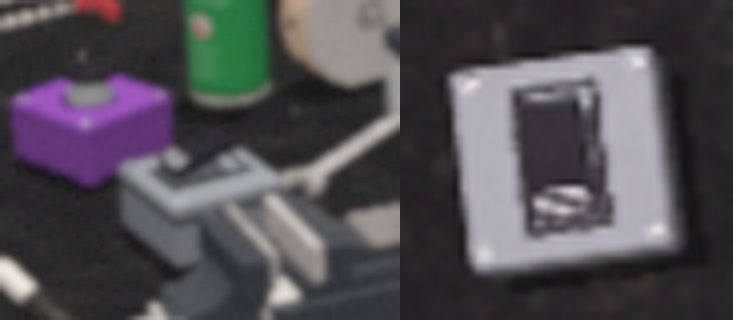

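Hard stop reached, and the ribs moved about 6 mm outward in the top view (crop row 188 to 203), which matches a fully tipped rocker; the box hasn't moved. Now the plunger.

```bash
python3 - <<'E'
from h import *
x,y=485,-230.2
press(x,y,78,58,22)
env.wait(.3); print(env.read_state()["tool_pos"])
env.move_linear([x,y,290],velocity=200)
env.move_pose([666.9,40.6,290],np.diag([1.,-1,-1]))
s=env.snapshot("side");u,v=proj(s,[486,-230,60]).astype(int)
c=s["frame"][v-40:v+40,u-50:u+50,::-1]
u,v=proj(s,[666,42,60]).astype(int); d=s["frame"][v-60:v+20,u-50:u+50,::-1]
cv2.imwrite("pics/c5.png",np.hstack([cv2.resize(c,(400,320)),cv2.resize(d,(400,320))]))
print(env.read_state()["t"])
E
```

```text
[(np.float64(77.1), -0.2), (np.float64(75.8), -0.9), (np.float64(74.9), -0.7), (np.float64(73.9), -0.2), (np.float64(73.0), -0.4), (np.float64(71.9), 0.0), (np.float64(71.0), 0.9), (np.float64(70.1), 0.7), (np.float64(69.0), 0.1), (np.float64(68.0), -0.1), (np.float64(66.9), 0.6), (np.float64(65.9), 0.1), (np.float64(64.9), 1.0), (np.float64(63.9), 0.4), (np.float64(63.4), 5.0), (np.float64(63.3), 12.3), (np.float64(63.2), 17.5), (np.float64(63.2), 23.7)] t 25.6333
[ 485.39637332 -230.37694713  160.16797177]
28.0333
```

View pics/c5.png

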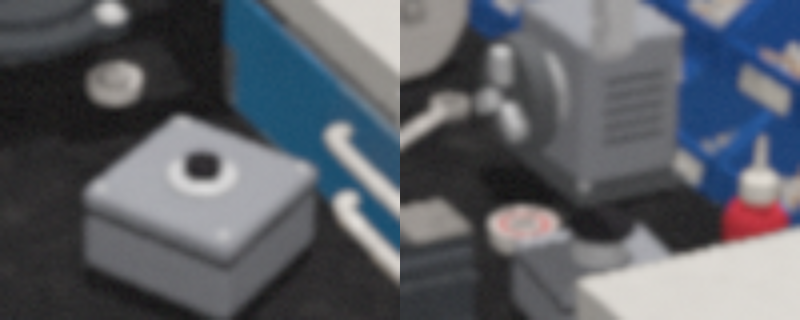

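The plunger met its hard stop at 63.3 mm (left crop (203,163)), so it is home. The mushroom is clear (right crop (600,225)). I'll press it and hold.

```bash
python3 - <<'E'
from h import *
press(666.9,40.6,87,66,16)
env.wait(.6); st=env.read_state(); print(st["tool_pos"],st["wrist_force"],st["t"])
if st["tool_pos"][2]-97<75.5 and st["wrist_force"][2]>8: print(env.job_done())
E
```

```text
[(np.float64(86.0), -0.4), (np.float64(84.8), -0.1), (np.float64(83.8), -0.4), (np.float64(82.9), -0.1), (np.float64(81.9), 0.2), (np.float64(81.3), 0.9), (np.float64(80.2), 2.0), (np.float64(79.1), 1.7), (np.float64(78.1), 2.9), (np.float64(77.1), 2.9), (np.float64(76.1), 3.5), (np.float64(75.1), 2.7), (np.float64(74.1), 3.8), (np.float64(73.5), 4.8), (np.float64(73.3), 10.8), (np.float64(73.3), 13.6), (np.float64(73.1), 17.8)] t 33.5167
[667.35353397  40.58738735 170.19207462] [-6.06120816  0.40958096 17.63608249] 34.1167
the job is handed in; nothing more can be done
None
```

The job is handed in at 34 s: rocker, plunger and mushroom were pressed to their hard stops in that order, and the fingers still hold the mushroom down with about 17 N; the interface gave no verdict.

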